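Dock the card terminal on its counter rail

TASK

Slide the card payment terminal, screen end first, into the aluminium docking rail from the rail's open end: lift its foot over the yellow ridge inside, press it against the sprung orange plunger without ramming the plunger to its stop, and set it down flat behind the ridge, so that it stays locked there with the plunger pressed in. Then let go, and leave the pen cup, the calculator and the stamp where they are.

Things in the scene. Friction and masses are not known exactly. Their poses are not given: they have to be found in the camera images.
- terminal_case (a point): Centre of the grey case of the loose card terminal (0.25 to 0.5 kg), 50 mm above the underside of its foot; it starts standing upright on the counter. Case 150 long (x) x 56 wide (y) x 40 mm high, gripped across the 56 mm, firmly and low so it does not tip when pushed. x points to the screen end, keypad at the -x end, z up.
- terminal_head (a point): Point in the case 70 mm from terminal_case towards the screen end (+x), same height. The top of the case has a hump 7 mm high over its last 36 mm at this end. The push tips the terminal a little in the grip, so its rear can stay caught high on the ridge; a firm press down on the keypad side (about 10 N) settles it flat.
- terminal: The same terminal; origin at the centre of the underside of its foot, axes as terminal_case. Foot: dark steel plate 80 long (x) x 56 wide (y) x 6 mm thick. On it a black neck 70 x 26 mm, 24 mm high, that carries the case; all are centred on one another.
- track: Fixed aluminium docking rail on the counter, 200 long x 71 wide x 29 mm high; origin at the centre of its underside (z = 0), x from the open end (-100 mm) to the closed end with the black cap (+100 mm). Channel inside: floor 8 mm up, 61 mm wide, 17 mm high, under two inward lips 4 mm thick with a 36 mm gap between them for the neck, so the foot enters only by the open end.
- track_mouth (a point): Centre of the rail's open end, at the channel floor; short side flares guide the foot in over the 16 mm outside it. In the channel lies an insert shifted by up to 20 mm along the rail, differently each time and not reported: a yellow ridge across the floor, 5 mm high, square-faced, 8 mm long, its far face 60 mm (+-20) in from this mouth, and beyond it the plunger.
- plunger (a joint): Press of the orange sprung plunger, m: 0 at rest, 0.007 with the terminal locked, 0.022 at its stop, which must not be rammed (keep under 0.019; 0.012 to 0.016 clears the ridge well). Pushes back 2.5 N at rest, 3.9 N locked, 6.9 N at the stop. Face at rest 73 mm beyond the ridge's far face, 1 to 16 mm above the floor: meets the foot lifted or lowered. Locked, the case centre is at rail x = 0 (+-20) mm.
- pen_cup: Bystander: loose black round pen cup, 72 mm across, 95 mm high; origin at the centre of its underside.
- calculator: Bystander: loose black desk calculator 80 x 130 x 16 mm (x, y, z); origin at the centre of its underside.
- stamp: Bystander: loose office stamp, blue block 60 x 30 x 22 mm with a turned wooden grip up to 78 mm; origin at the centre of its underside.
Not all that is in view belongs to the job. What is shaped like the terminal but purple is not meant.

How it is judged:
By the outcome, as a careful person would: the job done as asked, in the order asked, and still so for the second after the job is handed in, with the robot touching nothing.
It also fails if it takes over 51 s, if anything falls off the work surface, if the arm or the gripper's body presses on something with over 40 N, if the wrist force passes 120 N, or if a joint passes its speed limit or range.

ROBOT

A 7-joint arm with a two-finger parallel gripper is mounted at the origin on the work surface. World frame = base frame: x ahead of the robot, y to its left, z up, the work surface at z = 0. Lengths are in m, angles in rad, forces in N, time in s.
With the tool pointing down it reaches from about 0.425 to 0.95 m from the base axis. Payload 4.7 kg.
Tool frame: the origin (TCP) lies between the finger pads; the fingertips stand 25 mm ahead of it and the grasp point (between the pads) lies 6 mm ahead of it; z points along the fingers, y is the direction in which the jaws open and shut (so a half turn about z gives the same grasp; the last joint's range is limited). The gripper opens to 87 mm and grips with 3 to 60 N. Pads are 19 mm wide; open, the fingers measure 117 mm over their backs; the gripper's body (75 mm by 190 mm) begins 51 mm behind the grasp point.
Start: joints at [-1.136, 0.469, -0.049, 1.532, 0.024, 1.141, -0.082], TCP at [0.302, 0.604, 0.248] pointing down, gripper open.
Joint ranges: [-2.59, 2.59], [-0.33, 1.99], [-1.39, 1.29], [0.1, 2.45], [-1.04, 4.18], [0.21, 1.99], [-2.66, 2.66]. Speed limits (rad/s): [2.57, 2.57, 3.14, 3.14, 3.14, 3.14, 3.14].

INTERFACE

Orientations are given as a rotation vector (axis times angle).
In Python, from bench import state, snapshot, camera_model, finish_job gives the robot as it stands. The module is installed in compiled form; this text tells all that it offers.
- The arm moves only by the tool drive_tool, never from a script. Its argument "targets" is a list of rows, each a list of 3 entries, a list of its own where there are three numbers: the shift along the tool's x, y, z in m, then the turn, a rotation vector about the tool's x, y, z in degrees, then the closure in counts, from 0 (fully open) to 255 (shut). In form: [[[dx, dy, dz], [ax, ay, az], gripper], ...]. A call has exactly 10 rows; each row is the pose to reach, as a shift and turn from the pose commanded when the call began, along the tool's axes at that moment; what a row does not reach only later rows make up. A row lasts 1/12 s, in which the tool goes at most 41.7 mm and 7.16 degrees, less where a joint would pass 70% of its speed; a pose out of reach is approached as far as the arm can. A call with a gripper value outside its range is refused whole. The fingers move at their own pace and stop on an object; "newtons" is the grip in N (left out, the last holds). Time passes only in rows, so rows that repeat a pose let the fingers close, or fill a call up. It gives the time, the measured TCP pose, the force and the opening at its end, in the units of the state.
- state(): the state, without advancing time (a new reading comes with each control period).
- snapshot(name): name is "scene" or "top"; returns (picture, depth): 480x640x3 uint8, red, green, blue; 480x640 float32, m along the optical axis (not along the pixel's ray), 0 where there is no reading.
- camera_model(name): a dict with "fov_y" (degrees; the focal length in pixels is half the picture's height over the tangent of half this angle, whatever the lens; pixels are square), "cx", "cy" (the principal point, pixels), "cam_to_world" (4x4, takes a point from camera to world coordinates). Camera axes: x right, y up, looking along -z (the intrinsics and any distortion apply to the point x, -y, -z); pixel columns grow to the right and rows downward; lengths in m; the calibration is good to about 2 mm. A picture is of the moment at which its call begins. camera_model takes no time and is no camera call.
- finish_job(): hands the job in, once; it reports no verdict.
The state is a dict: "clock": time; "joint_pos": joint angles; "qd": joint speeds; "joint_efforts": joint torques, N m; "tool_pos": TCP position; "ee_rot": TCP orientation; "force": force on the tool from outside, world axes, zero at the start; "wrist_torque": the same for the moment, N m; "width": finger opening in m.
Only numpy, scipy, OpenCV 4.12 (cv2) and the standard library are available. Lean on these libraries where they do the work, as an engineer would, in place of code of your own. Each camera call takes 0.05 s, during which the arm holds its last target. There are 200 camera calls.

## Working session

There is one attempt and no reset: what is moved stays moved. The work goes in short steps, Python scripts to look and compute and a tool call to move; the robot and the scene stay as the last step left them, time stands still between calls to the robot, and variables do not carry over. Pictures are saved under pics/ and viewed, about 8 in all and at most 12, crops included, and the job is handed in when it is done.

Besides the shell and the picture viewer there is one more tool, called after "Call:" in YAML: its name, and indented under it one key for each argument. drive_tool: Moves the arm, as the interface text tells. Its arguments: {"type":"object","properties":{"targets":{"type":"array","items":{"type":"array"}},"newtons":{"type":"number"}},"required":["targets"]}

```bash
mkdir -p pics; cat > h.py <<'E'
import numpy as np, cv2
from bench import state, snapshot, camera_model, finish_job
from scipy.spatial.transform import Rotation as R
def look(n,f=None):
    p,d=snapshot(n)
    if f: cv2.imwrite('pics/'+f+'.png',p[:,:,::-1]); np.save('pics/'+f+'.npy',d)
    return p,d
def world(n,d):
    m=camera_model(n); f=240/np.tan(np.radians(m['fov_y'])/2)
    v,u=np.mgrid[0:480,0:640]
    P=np.stack([(u-m['cx'])/f*d,-(v-m['cy'])/f*d,-d,np.ones_like(d)],-1)
    return (P@np.array(m['cam_to_world']).T)[...,:3]
E
python3 - <<'E'
from h import *
p,d=look('scene','s0');q,e=look('top','t0')
for n in('scene','top'):print(camera_model(n))
print(state())
E
```

```text
{'fov_y': 42.72566177790595, 'cx': 323.0893429542081, 'cy': 246.49712764948558, 'cam_to_world': array([[ 0.27724751, -0.65022769,  0.70734558,  1.44868574],
       [ 0.96065854,  0.17503516, -0.21563361, -0.27514817],
       [ 0.0164006 ,  0.73930146,  0.67317485,  0.90620344],
       [ 0.        ,  0.        ,  0.        ,  1.        ]])}
{'fov_y': 44.43125813970124, 'cx': 317.9479820938195, 'cy': 232.22406758463077, 'cam_to_world': array([[-7.89367821e-04,  9.92613328e-01, -1.21318417e-01,
         4.60144065e-01],
       [-9.99995373e-01, -1.13996006e-03, -2.82047348e-03,
        -3.99076041e-02],
       [-2.93793772e-03,  1.21315629e-01,  9.92609635e-01,
         1.23981012e+00],
       [ 0.00000000e+00,  0.00000000e+00,  0.00000000e+00,
         1.00000000e+00]])}
{'clock': 0.1, 'joint_pos': array([-1.13588643,  0.46936558, -0.04860484,  1.53354381,  0.02409828,
        1.1410298 , -0.08227834]), 'qd': array([-1.29107199e-03, -2.46696572e-03, -2.46576993e-04, -2.04826195e-03,
        3.76923780e-04,  4.35000835e-05, -2.19992697e-04]), 'joint_efforts': array([-4.64062159e-04, -5.09173286e+01, -8.15847446e-02, -2.36831868e+01,
       -6.14980934e-02,  3.43991874e-02,  7.35899994e-05]), 'tool_pos': array([0.30172866, 0.60326003, 0.24661413]), 'ee_rot': array([-7.21868544e-01, -3.05717208e+00,  2.71060773e-03]), 'force': array([-0.30966129,  0.26657411,  0.44275294]), 'wrist_torque': array([-0.03294072,  0.03437683,  0.01236801]), 'width': 0.08669365894092582}
```

View pics/s0.png

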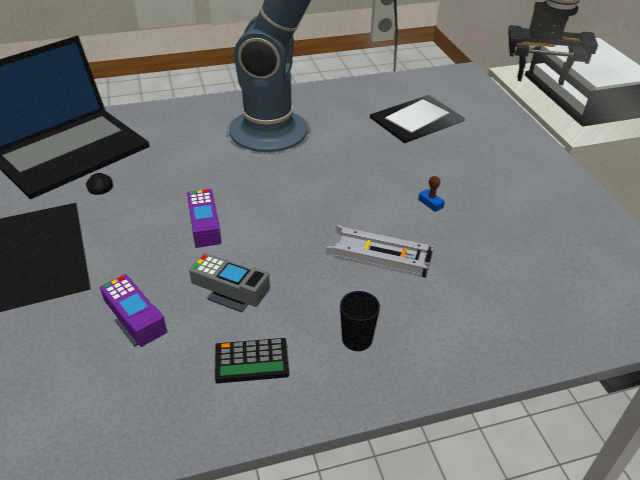

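View pics/t0.png

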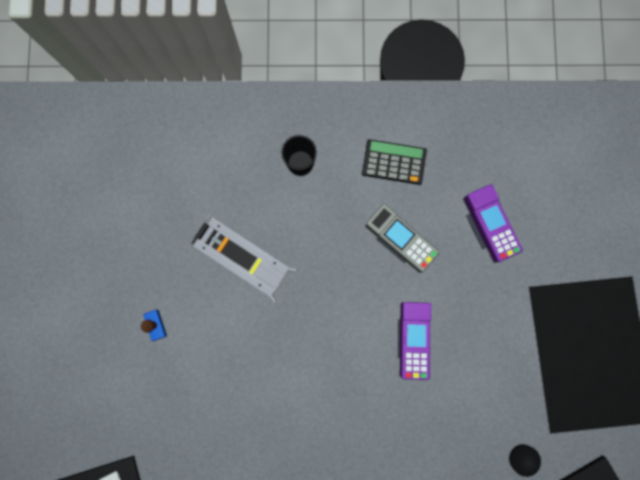

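Scene view: the grey terminal is at (230,278) and its purple lookalikes at (203,216) and (133,308). The rail is at (380,250), the cup at (359,320), the calculator at (251,360) and the stamp at (432,195). In the top view, the three candidates are grey (402,239), purple (493,222) and purple (416,340). I choose the grey one. Next come one close crop and the depth measurements.

```bash
python3 - <<'E'
from h import *
t=cv2.imread('pics/t0.png');d=np.load('pics/t0.npy')
a=cv2.resize(t[195:285,355:450],None,fx=4,fy=4,interpolation=2);b=cv2.resize(t[205:310,180:305],None,fx=4,fy=4,interpolation=2)
c=np.zeros((420,890,3),np.uint8);c[:360,:380]=a;c[:420,390:890]=b
cv2.imwrite('pics/c0.png',cv2.resize(c,(800,378)))
for n,f,lo,hi,boxes in(('top','t0',.055,.1,(355,195,450,285)),('top','t0',.022,.04,(180,205,305,310)),('scene','s0',.055,.1,(180,245,280,320)),('scene','s0',.022,.04,(315,215,445,285))):
    W=world(n,np.load(f'pics/{f}.npy'));x0,y0,x1,y1=boxes
    P=W[y0:y1,x0:x1].reshape(-1,3);P=P[(P[:,2]>lo)&(P[:,2]<hi)]
    if n=='scene' and lo>.05: P=P[P[:,2]>.062]
    r=cv2.minAreaRect(P[:,:2].astype(np.float32)*1000)
    print(n,len(P),r,np.percentile(P[:,2],[5,50,95]))
    print(cv2.boxPoints(r).round(1).tolist())
W=world('top',d)
for u,v in((380,217),(400,235),(420,250),(430,262),(254,266),(223,243),(240,255)):print(u,v,W[v,u].round(4))
print('table',W[300:320,300:350,2].mean())
E
```

```text
top 2139 ((591.7691650390625, -205.20518493652344), (150.06678771972656, 56.83176040649414), 49.04228210449219) [0.06632486 0.0720327  0.07919087]
[[521.0999755859375, -243.1999969482422], [564.0, -280.5], [662.4000244140625, -167.1999969482422], [619.5, -129.89999389648438]]
top 1876 ((556.9078979492188, 121.08186340332031), (216.054931640625, 78.54256439208984), 56.267364501953125) [0.02432513 0.02910311 0.03302416]
[[464.29998779296875, 53.099998474121094], [529.5999755859375, 9.399999618530273], [649.5999755859375, 189.10000610351562], [584.2000122070312, 232.6999969482422]]
scene 1814 ((594.7634887695312, -203.77561950683594), (153.16876220703125, 59.00764465332031), 48.76707458496094) [0.06505423 0.07224676 0.07933043]
[[522.0999755859375, -241.89999389648438], [566.5, -280.79998779296875], [667.4000244140625, -165.60000610351562], [623.0999755859375, -126.69999694824219]]
scene 1580 ((558.5501098632812, 123.75835418701172), (215.14248657226562, 83.9598617553711), 57.39368438720703) [0.02368807 0.0294796  0.0328651 ]
[[465.20001220703125, 55.79999923706055], [535.9000244140625, 10.5], [651.9000244140625, 191.8000030517578], [581.2000122070312, 237.0]]
380 217 [ 0.6329 -0.1608  0.0759]
400 235 [ 0.5971 -0.2007  0.0723]
420 250 [ 0.5669 -0.2399  0.0727]
430 262 [ 0.5432 -0.26    0.0685]
254 266 [0.5391 0.0972 0.0137]
223 243 [0.5868 0.1617 0.0203]
240 255 [0.5627 0.1276 0.0071]
table 0.0005856428807443794
```

View pics/c0.png

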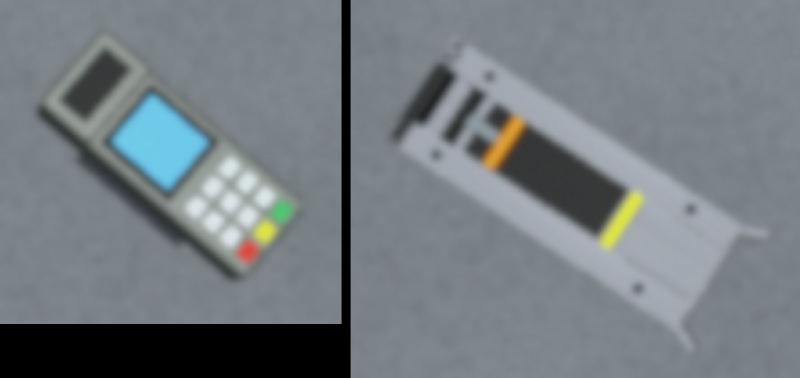

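The crop confirms the grey terminal, with its hump (screen) end at upper left (380,217), i.e. towards world +x+y. The rail's open end with flares is at lower right, yellow ridge at (254,264), orange plunger at (223,243).

```bash
cat >> h.py <<'E'
def railfit(n,f,box):
    W=world(n,np.load(f'pics/{f}.npy'));x0,y0,x1,y1=box
    im=cv2.imread(f'pics/{f}.png')[y0:y1,x0:x1]
    P0=W[y0:y1,x0:x1];P=P0.reshape(-1,3);P=P[(P[:,2]>.023)&(P[:,2]<.036)][:,:2]
    th=np.radians(57);c=P.mean(0)
    for _ in range(8):
        a=np.array([np.cos(th),np.sin(th)]);b=np.array([-a[1],a[0]])
        s=(P-c)@a;t=(P-c)@b
        k=[];bins=np.arange(-80,90,8)/1000
        for lo in bins:
            m=(s>lo)&(s<lo+.008)
            if m.sum()>10:k.append((lo+.004,np.percentile(t[m],3),np.percentile(t[m],97)))
        k=np.array(k);mid=(k[:,1]+k[:,2])/2
        g=np.polyfit(k[:,0],mid,1);th+=np.arctan(g[0]);c=c+b*g[1]
    body=s[abs(t)<.03]
    print(n,'yaw',np.degrees(th),'c',c,'s range',np.percentile(body,[.5,99.5]),'wid',np.median(k[:,2]-k[:,1]))
    h=cv2.cvtColor(im,cv2.COLOR_BGR2HSV)
    for nm,l,u in(('yel',24,34),('ora',8,20)):
        m=(h[...,0]>=l)&(h[...,0]<=u)&(h[...,1]>130)&(h[...,2]>120);Q=P0[m]
        S=(Q[:,:2]-c)@a;T=(Q[:,:2]-c)@b
        print(nm,m.sum(),'s',np.percentile(S,[3,50,97]).round(4),'t',np.percentile(T,[3,50,97]).round(4),'z',np.percentile(Q[:,2],[5,50,95]).round(4))
E
python3 - <<'E'
from h import *
railfit('top','t0',(180,205,305,310));railfit('scene','s0',(315,215,445,285))
r=R.from_rotvec(state()['ee_rot']);print(r.as_matrix().round(3))
E
```

```text
top yaw 56.83423881201589 c [0.56282168 0.1322825 ] s range [-0.10372603  0.09430219] wid 0.06824836412815558
yel 45 s [-0.0463 -0.0435 -0.0405] t [-0.0141 -0.0005  0.0138] z [0.0086 0.0134 0.0174]
ora 73 s [0.0333 0.0368 0.0452] t [-0.0149 -0.0005  0.0133] z [0.0101 0.023  0.0275]
scene yaw 56.8698459670843 c [0.56517664 0.13275063] s range [-0.10285476  0.09582654] wid 0.07153229041511039
yel 30 s [-0.0457 -0.0426 -0.0395] t [0.0019 0.0161 0.0315] z [0.0118 0.0135 0.0164]
ora 36 s [0.0317 0.0382 0.0418] t [-0.0106  0.0042  0.0196] z [0.0104 0.0252 0.0277]
[[-0.894  0.447 -0.001]
 [ 0.447  0.894 -0.002]
 [-0.    -0.002 -1.   ]]
```

Call:
drive_tool:
  targets:
    - [[-0.012, -0.012, 0], [0, 0, 3], 0]
    - [[-0.037, -0.036, 0], [0, 0, 8], 0]
    - [[-0.065, -0.062, 0], [0, 0, 14], 0]
    - [[-0.093, -0.089, 0], [0, 0, 20], 0]
    - [[-0.121, -0.115, 0], [0, 0, 26], 0]
    - [[-0.149, -0.142, 0], [0, 0, 32], 0]
    - [[-0.177, -0.168, 0], [0, 0, 38], 0]
    - [[-0.205, -0.195, 0], [0, 0, 44], 0]
    - [[-0.233, -0.222, 0], [0, 0, 49], 0]
    - [[-0.26, -0.249, 0], [0, 0, 52], 0]
  newtons: 50

```text
clock: 0.93
tool_pos: [0.4232, 0.2626, 0.2474]
ee_rot: [-1.994, -2.428, 0.0]
force: [0.7, 1.2, 0.6]
width: 0.0871
```

```bash
cat >> h.py <<'E'
def to(x,y,z,yaw):
    "shift in tool axes & turn about tool z; yaw = wanted world yaw of tool x"
    s=state();r=R.from_rotvec(s['ee_rot']);M=r.as_matrix()
    d=np.array([x,y,z])-s['tool_pos']
    T=np.column_stack([[np.cos(np.radians(yaw)),np.sin(np.radians(yaw)),0],[np.sin(np.radians(yaw)),-np.cos(np.radians(yaw)),0],[0,0,-1]])
    print('clock',s['clock'].round(2) if hasattr(s['clock'],'round') else s['clock'],'pos',s['tool_pos'].round(4),'shift',(M.T@d).round(4),'turn',np.degrees(R.from_matrix(M.T@T).as_rotvec()).round(2),'F',s['force'].round(1),'w',round(s['width'],4),'j',s['joint_pos'].round(2))
E
python3 -c "
from h import *
to(.593,-.2045,.22,48.9)"
```

```text
clock 0.9333 pos [0.4232 0.2626 0.2474] shift [-0.4912  0.0758  0.0274] turn [-1.000e-02  1.000e-02  5.231e+01] F [0.7 1.2 0.6] w 0.0871 j [-0.85  0.18  0.24  1.96 -0.05  1.01 -0.39]
```

Call:
drive_tool:
  targets:
    - [[-0.025, 0.004, 0], [0, 0, 4], 0]
    - [[-0.06, 0.009, 0], [0, 0, 9], 0]
    - [[-0.098, 0.015, 0], [0, 0, 15], 0]
    - [[-0.136, 0.021, 0], [0, 0, 21], 0]
    - [[-0.174, 0.027, 0], [0, 0, 27], 0]
    - [[-0.212, 0.033, 0], [0, 0, 33], 0]
    - [[-0.25, 0.039, 0], [0, 0, 39], 0]
    - [[-0.288, 0.045, 0], [0, 0, 45], 0]
    - [[-0.32, 0.049, 0], [0, 0, 50], 0]
    - [[-0.34, 0.052, 0], [0, 0, 52.3], 0]

```text
clock: 1.77
tool_pos: [0.5416, -0.0625, 0.2475]
ee_rot: [2.861, 1.294, -0.001]
force: [0.1, -0.5, 0.1]
width: 0.0871
```

```bash
python3 -c "
from h import *
to(.593,-.2045,.17,48.9)"
```

```text
clock 1.7667 pos [ 0.5416 -0.0625  0.2475] shift [-0.0726  0.1322  0.0778] turn [ 0.08  0.07 -0.24] F [ 0.1 -0.5  0.1] w 0.0871 j [-0.43  0.28  0.58  1.87 -0.17  1.04 -0.5 ]
```

Call:
drive_tool:
  targets:
    - [[-0.008, 0.014, 0.007], [0, 0, 0], 0]
    - [[-0.022, 0.04, 0.023], [0, 0, 0], 0]
    - [[-0.037, 0.067, 0.04], [0, 0, 0], 0]
    - [[-0.052, 0.094, 0.056], [0, 0, 0], 0]
    - [[-0.064, 0.117, 0.069], [0, 0, 0], 0]
    - [[-0.07, 0.128, 0.075], [0, 0, 0], 0]
    - [[-0.0726, 0.1322, 0.078], [0, 0, 0], 0]
    - [[-0.0726, 0.1322, 0.078], [0, 0, 0], 0]
    - [[-0.0726, 0.1322, 0.078], [0, 0, 0], 0]
    - [[-0.0726, 0.1322, 0.078], [0, 0, 0], 0]

```text
clock: 2.6
tool_pos: [0.5942, -0.1977, 0.1702]
ee_rot: [-2.855, -1.309, -0.002]
force: [0.4, 0.1, -0.7]
width: 0.0873
```

```bash
python3 -c "
from h import *
p,d=look('scene','s1');im=cv2.imread('pics/s1.png');cv2.imwrite('pics/s1c.png',cv2.resize(im[170:340,130:330],None,fx=3,fy=3))
to(.593,-.2045,.052,48.9)"
```

```text
clock 2.65 pos [ 0.5943 -0.1977  0.1704] shift [-0.0062  0.0034  0.1184] turn [ 0.01 -0.1   0.37] F [ 0.4 -0.8 -0.2] w 0.0865 j [-0.14  0.51  0.55  1.76 -0.32  0.96 -0.17]
```

View pics/s1c.png

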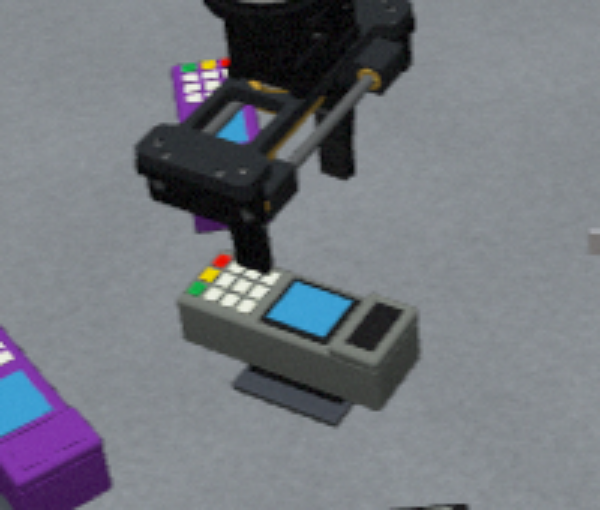

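The close view shows the jaws above the grey terminal, lined up across its width, with clear room on both sides. I'm going down.

Call:
drive_tool:
  targets:
    - [[-0.003, 0.002, 0.008], [0, 0, 0.3], 0]
    - [[-0.006, 0.0034, 0.025], [0, 0, 0.3], 0]
    - [[-0.0062, 0.0034, 0.05], [0, 0, 0.3], 0]
    - [[-0.0062, 0.0034, 0.075], [0, 0, 0.3], 0]
    - [[-0.0062, 0.0034, 0.095], [0, 0, 0.3], 0]
    - [[-0.0062, 0.0034, 0.108], [0, 0, 0.3], 0]
    - [[-0.0062, 0.0034, 0.116], [0, 0, 0.3], 0]
    - [[-0.0062, 0.0034, 0.1184], [0, 0, 0.3], 0]
    - [[-0.0062, 0.0034, 0.1184], [0, 0, 0.3], 0]
    - [[-0.0062, 0.0034, 0.1184], [0, 0, 0.3], 0]

```text
clock: 3.48
tool_pos: [0.5931, -0.2068, 0.0521]
ee_rot: [2.86, 1.298, 0.002]
force: [-0.4, 0.4, 0.6]
width: 0.0867
```

Call:
drive_tool:
  targets:
    - [[0, 0, 0], [0, 0, 0], 60]
    - [[0, 0, 0], [0, 0, 0], 110]
    - [[0, 0, 0], [0, 0, 0], 255]
    - [[0, 0, 0], [0, 0, 0], 255]
    - [[0, 0, 0], [0, 0, 0], 255]
    - [[0, 0, 0], [0, 0, 0], 255]
    - [[0, 0, 0], [0, 0, 0], 255]
    - [[0, 0, 0], [0, 0, 0], 255]
    - [[0, 0, 0], [0, 0, 0], 255]
    - [[0, 0, 0], [0, 0, 0], 255]
  newtons: 55

```text
clock: 4.32
tool_pos: [0.5924, -0.2065, 0.0512]
ee_rot: [-2.861, -1.299, -0.0]
force: [-0.4, 0.8, 2.2]
width: 0.0559
```

```bash
python3 -c "
from h import *
to(.593,-.2045,.052,48.9)"
```

```text
clock 4.3167 pos [ 0.5924 -0.2065  0.0512] shift [ 0.0019 -0.0009 -0.0008] turn [-0.   -0.01 -0.07] F [-0.4  0.8  2.2] w 0.0559 j [-0.07  0.66  0.47  1.83 -0.42  0.75 -0.09]
```

Call:
drive_tool:
  targets:
    - [[0, 0, -0.006], [0, 0, 0], 255]
    - [[0, 0, -0.02], [0, 0, 0], 255]
    - [[0, -0.005, -0.04], [0, 0, 0], 255]
    - [[0.005, -0.018, -0.06], [0, 0, -1], 255]
    - [[0.012, -0.043, -0.08], [0, 0, -2], 255]
    - [[0.02, -0.073, -0.092], [0, 0, -3], 255]
    - [[0.028, -0.103, -0.1], [0, 0, -4], 255]
    - [[0.036, -0.133, -0.1], [0, 0, -5], 255]
    - [[0.044, -0.162, -0.1], [0, 0, -6], 255]
    - [[0.05, -0.185, -0.1], [0, 0, -7], 255]

```text
clock: 5.15
tool_pos: [0.4843, -0.0452, 0.1518]
ee_rot: [-2.773, -1.472, -0.0]
force: [0.6, 0.8, -3.6]
width: 0.0561
```

Call:
drive_tool:
  targets:
    - [[0.007, -0.021, 0], [0, 0, -0.6], 255]
    - [[0.012, -0.033, 0], [0, 0, -1], 255]
    - [[0.012, -0.034, 0.01], [0, 0, -1], 255]
    - [[0.012, -0.034, 0.02], [0, 0, -1], 255]
    - [[0.012, -0.034, 0.03], [0, 0, -1], 255]
    - [[0.012, -0.034, 0.035], [0, 0, -1], 255]
    - [[0.012, -0.034, 0.035], [0, 0, -1], 255]
    - [[0.012, -0.034, 0.035], [0, 0, -1], 255]
    - [[0.012, -0.034, 0.035], [0, 0, -1], 255]
    - [[0.012, -0.034, 0.035], [0, 0, -1], 255]

```text
clock: 5.98
tool_pos: [0.4651, -0.0185, 0.1163]
ee_rot: [2.763, 1.494, 0.001]
force: [-0.1, 0.6, -3.2]
width: 0.0561
```

```bash
python3 -c "
from h import *
look('top','t2');look('scene','s2')
to(.4663,-.0175,.067,56.85)
for n,f in(('top','t2'),('scene','s2')):
    im=cv2.imread(f'pics/{f}.png')
    if n=='top': a=cv2.resize(im[190:340,170:350],None,fx=3,fy=3,interpolation=2)
    else: b=cv2.resize(im[180:330,240:440],None,fx=2.2,fy=2.2,interpolation=2)
c=np.zeros((450,980,3),np.uint8);c[:a.shape[0],:540]=a;c[:330,540:980]=b
cv2.imwrite('pics/c2.png',cv2.resize(c,(800,367)))
"
```

```text
clock 6.0833 pos [ 0.465  -0.0182  0.1164] shift [0.0013 0.0007 0.0494] turn [ 0.03 -0.03 -0.04] F [ 0.6  0.9 -4.6] w 0.0556 j [-0.47  0.33  0.51  2.17 -0.25  0.7  -0.37]
```

View pics/c2.png

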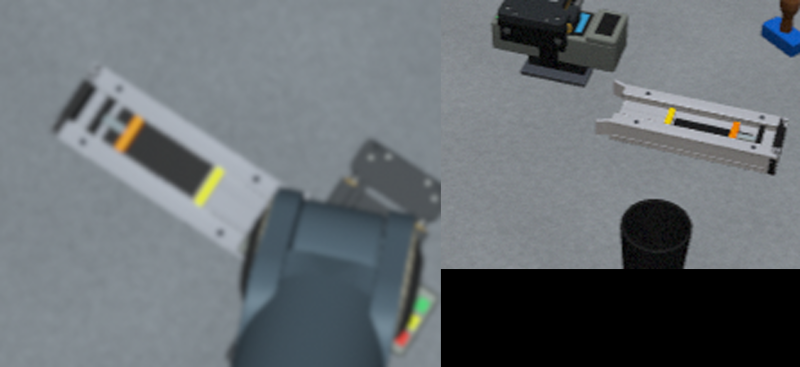

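```bash
python3 -c "
from h import *
W=world('scene',np.load('pics/s2.npy')).reshape(-1,3)
W=W[(W[:,0]>.35)&(W[:,0]<.75)&(W[:,1]>-.15)&(W[:,1]<.3)]
th=np.radians(56.85);a=np.array([np.cos(th),np.sin(th)]);b=np.array([-a[1],a[0]])
o=np.array([.465,-.0182]);s=(W[:,:2]-o)@a;t=(W[:,:2]-o)@b;z=W[:,2]
m=(z>.103)&(z<.128)&(s>.02)&(s<.07)&(abs(t)<.05);print('case side',m.sum(),np.polyfit(s[m&(t<-.015)],t[m&(t<-.015)],1),np.median(t[m&(t<-.015)]))
m=(z>.103)&(z<.128)&(s>.05)&(s<.1)&(abs(t)<.02);print('head end',m.sum(),np.percentile(s[m],[10,50,90]))
m=(z>.008)&(z<.022)&(s>.09)&(s<.27)&(t<-.025)&(t>-.045);print('rail side',m.sum(),np.polyfit(s[m],t[m],1),np.median(t[m]))
m=(z>.05)&(z<.085)&(s>-.05)&(s<.06)&(abs(t)<.05);print('foot z',np.percentile(z[m],[2,5,50]))
m=(z>.132)&(z<.15)&(s>.03)&(s<.08)&(abs(t)<.025)
print('top slope',np.histogram(z[m],8))
m=(abs(t)<.02)&(z>.125)&(z<.15)
for lo in (.028,.04,.05,.06):
  k=m&(s>lo)&(s<lo+.01);print(lo,np.median(z[k]),k.sum())
"
```

```text
case side 217 [-0.01944501 -0.02586427] -0.026839333216505726
head end 43 [0.07757129 0.07822281 0.07865429]
rail side 417 [-0.00058241 -0.03477365] -0.03490032424899811
foot z [0.06646253 0.06779257 0.07251299]
top slope (array([ 14,  24,  35,  47,  68, 133,  56,   6]), array([0.13204258, 0.13412135, 0.13620012, 0.13827889, 0.14035766,
       0.14243643, 0.1445152 , 0.14659397, 0.14867274]))
0.028 0.1382735471172738 58
0.04 0.14267782955942832 43
0.05 0.14414614905247902 59
0.06 0.143739108676816 62
```

Call:
drive_tool:
  targets:
    - [[0, 0, 0.006], [0, 0, 0], 255]
    - [[0, 0, 0.02], [0, 0, 0], 255]
    - [[0, 0, 0.035], [0, 0, 0], 255]
    - [[0.002, 0, 0.045], [0, 0, 0], 255]
    - [[0.008, 0, 0.049], [0, 0, 0], 255]
    - [[0.015, 0, 0.049], [0, 0, 0], 255]
    - [[0.022, 0, 0.049], [0, 0, 0], 255]
    - [[0.026, 0, 0.049], [0, 0, 0], 255]
    - [[0.026, 0, 0.049], [0, 0, 0], 255]
    - [[0.026, 0, 0.049], [0, 0, 0], 255]

```text
clock: 6.92
tool_pos: [0.4794, 0.0041, 0.0676]
ee_rot: [2.762, 1.496, 0.002]
force: [0.1, 0.2, -2.9]
width: 0.0552
```

```bash
python3 -c "
from h import *
a=np.array([.5469,.8372]);x,y=np.array([.465,-.0182])+.1*a
to(x,y,.0675,56.85)
p,d=look('scene','s3');cv2.imwrite('pics/s3c.png',cv2.resize(cv2.imread('pics/s3.png')[190:310,260:440],None,fx=4,fy=4,interpolation=2))"
```

```text
clock 6.9167 pos [0.4794 0.0041 0.0676] shift [0.0734 0.0002 0.0001] turn [ 0.04 -0.04  0.04] F [ 0.1  0.2 -2.9] w 0.0552 j [-0.46  0.44  0.45  2.17 -0.33  0.6  -0.35]
```

View pics/s3c.png

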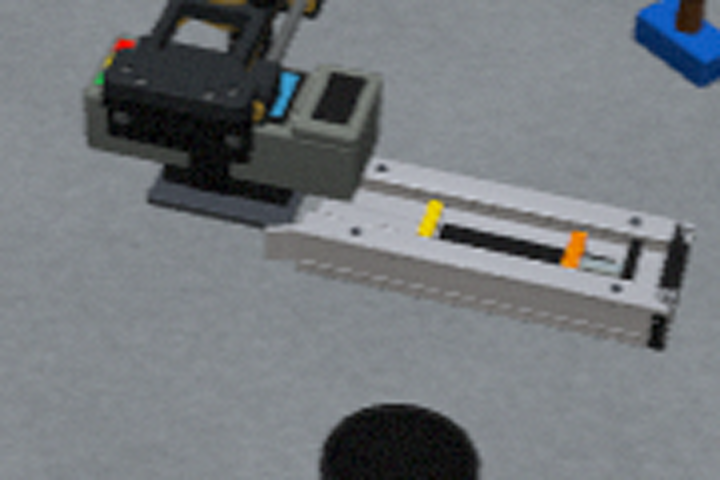

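The foot is level at the mouth (295,215 in the crop) and in line with the channel, so I advance.

Call:
drive_tool:
  targets:
    - [[0.004, 0, 0], [0, 0, 0], 255]
    - [[0.01, 0, 0], [0, 0, 0], 255]
    - [[0.016, 0, 0], [0, 0, 0], 255]
    - [[0.022, 0, 0], [0, 0, 0], 255]
    - [[0.028, 0, 0], [0, 0, 0], 255]
    - [[0.034, 0, 0], [0, 0, 0], 255]
    - [[0.038, 0, 0], [0, 0, 0], 255]
    - [[0.04, 0, 0], [0, 0, 0], 255]
    - [[0.04, 0, 0], [0, 0, 0], 255]
    - [[0.04, 0, 0], [0, 0, 0], 255]

```text
clock: 7.8
tool_pos: [0.5006, 0.0371, 0.067]
ee_rot: [-2.763, -1.495, 0.001]
force: [0.0, 0.4, -5.0]
width: 0.0556
```

```bash
cat >> h.py <<'E'
def rel(s,z=.0675):
    a=np.array([.5469,.8372]);o=np.array([.465,-.0182]);st=state()
    print('s',(st['tool_pos'][:2]-o)@a,'t',(st['tool_pos'][:2]-o)@[-a[1],a[0]],'Fa',st['force'][:2]@a,'Fb',st['force'][:2]@[-a[1],a[0]],'Fz',st['force'][2],'M',st['wrist_torque'].round(2))
    x,y=o+s*a;to(x,y,z,56.85)
E
python3 -c "
from h import *
rel(.165)"
```

```text
s 0.06574086793263134 t 0.0004115492914870775 Fa 0.3200811393352955 Fb 0.17519131258582357 Fz -5.016853366417949 M [-0.15  0.12 -0.03]
clock 7.8 pos [0.5006 0.0371 0.067 ] shift [ 0.0993  0.0004 -0.0005] turn [-0.01  0.02 -0.02] F [ 0.   0.4 -5. ] w 0.0556 j [-0.51  0.47  0.45  2.12 -0.34  0.62 -0.41]
```

Call:
drive_tool:
  targets:
    - [[0.004, 0, 0], [0, 0, 0], 255]
    - [[0.011, 0, 0], [0, 0, 0], 255]
    - [[0.019, 0, 0], [0, 0, 0], 255]
    - [[0.027, 0, 0], [0, 0, 0], 255]
    - [[0.035, 0, 0], [0, 0, 0], 255]
    - [[0.043, 0, 0], [0, 0, 0], 255]
    - [[0.051, 0, 0], [0, 0, 0], 255]
    - [[0.057, 0, 0], [0, 0, 0], 255]
    - [[0.06, 0, 0], [0, 0, 0], 255]
    - [[0.06, 0, 0], [0, 0, 0], 255]

```text
clock: 8.63
tool_pos: [0.534, 0.0883, 0.0671]
ee_rot: [-2.762, -1.497, -0.001]
force: [-0.5, -0.1, -3.6]
width: 0.0552
```

```bash
python3 -c "
from h import *
rel(.165)"
```

```text
s 0.12689890103488585 t 0.00043349815540447866 Fa -0.3544190675585374 Fb 0.4120215876686928 Fz -3.5984574224439654 M [-0.08  0.09  0.02]
clock 8.6333 pos [0.534  0.0883 0.0671] shift [ 0.0381  0.0005 -0.0004] turn [ 0.01 -0.02  0.05] F [-0.5 -0.1 -3.6] w 0.0552 j [-0.58  0.52  0.44  2.03 -0.35  0.67 -0.49]
```

Call:
drive_tool:
  targets:
    - [[0.004, 0, 0], [0, 0, 0], 255]
    - [[0.01, 0, 0], [0, 0, 0], 255]
    - [[0.017, 0, 0], [0, 0, 0], 255]
    - [[0.024, 0, 0], [0, 0, 0], 255]
    - [[0.03, 0, 0], [0, 0, 0], 255]
    - [[0.035, 0, 0], [0, 0, 0], 255]
    - [[0.038, 0, 0], [0, 0, 0], 255]
    - [[0.038, 0, 0], [0, 0, 0], 255]
    - [[0.038, 0, 0], [0, 0, 0], 255]
    - [[0.038, 0, 0], [0, 0, 0], 255]

```text
clock: 9.47
tool_pos: [0.5541, 0.1188, 0.0671]
ee_rot: [2.763, 1.494, -0.001]
force: [-0.1, -0.5, -3.3]
width: 0.0556
```

```bash
python3 -c "
from h import *
look('scene','s4');look('top','t4')
rel(.185)
a=cv2.resize(cv2.imread('pics/s4.png')[190:300,300:440],None,fx=4,fy=4,interpolation=2)
cv2.imwrite('pics/s4c.png',a)"
```

```text
s 0.16342319405409128 t 0.0002754931178481781 Fa -0.3100432264229993 Fb 0.33635342822269176 Fz -3.2612198677580695 M [-0.11  0.08 -0.03]
clock 9.5667 pos [0.5541 0.1188 0.0671] shift [ 0.0216  0.0003 -0.0004] turn [-0.01  0.02 -0.06] F [-0.5 -0.1 -3.3] w 0.0559 j [-0.62  0.55  0.44  1.97 -0.35  0.7  -0.54]
```

View pics/s4c.png

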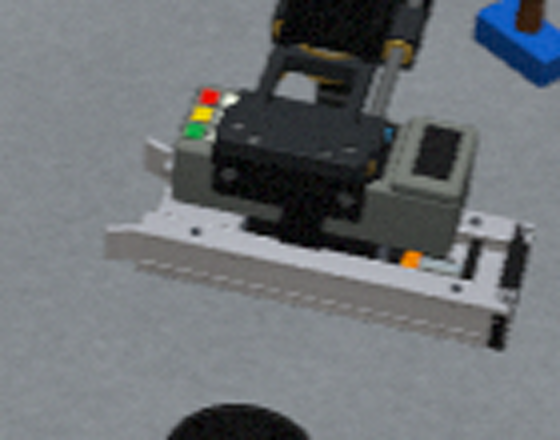

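The foot is inside and about to reach the plunger (412,259 in the crop), with no contact force yet. I'll creep up to find contact.

Call:
drive_tool:
  targets:
    - [[0.002, 0, 0], [0, 0, 0], 255]
    - [[0.004, 0, 0], [0, 0, 0], 255]
    - [[0.006, 0, 0], [0, 0, 0], 255]
    - [[0.008, 0, 0], [0, 0, 0], 255]
    - [[0.01, 0, 0], [0, 0, 0], 255]
    - [[0.011, 0, 0], [0, 0, 0], 255]
    - [[0.011, 0, 0], [0, 0, 0], 255]
    - [[0.011, 0, 0], [0, 0, 0], 255]
    - [[0.011, 0, 0], [0, 0, 0], 255]
    - [[0.011, 0, 0], [0, 0, 0], 255]

```text
clock: 10.4
tool_pos: [0.5601, 0.1279, 0.067]
ee_rot: [-2.763, -1.494, 0.001]
force: [-2.4, -3.3, -3.6]
width: 0.0555
```

```bash
python3 -c "
from h import *
for i in range(3):
  look('scene');rel(.185)"
```

```text
s 0.17440920355198353 t 0.00031953776909480206 Fa -2.7510890457144948 Fb 0.7202579645246011 Fz -2.5515364322243297 M [-0.75  0.52 -0.03]
clock 10.45 pos [0.5601 0.128  0.067 ] shift [ 0.0106  0.0003 -0.0005] turn [-0.02  0.03 -0.04] F [-2.1 -1.9 -2.6] w 0.0559 j [-0.63  0.56  0.44  1.95 -0.35  0.71 -0.55]
s 0.17448231626821467 t 0.00033492316815528206 Fa -2.3717269398883434 Fb -0.043490216341302165 Fz -3.029288933651877 M [-0.74  0.49 -0.04]
clock 10.5 pos [0.5601 0.1281 0.067 ] shift [ 0.0105  0.0003 -0.0005] turn [-0.02  0.03 -0.04] F [-1.3 -2.  -3. ] w 0.0558 j [-0.63  0.56  0.44  1.95 -0.35  0.71 -0.55]
s 0.1745187210687413 t 0.0003263543364857219 Fa -3.466051997001453 Fb -0.19563020602452347 Fz -2.835142200526538 M [-0.77  0.51 -0.09]
clock 10.55 pos [0.5602 0.1281 0.067 ] shift [ 0.0105  0.0003 -0.0005] turn [-0.01  0.03 -0.04] F [-1.7 -3.  -2.8] w 0.056 j [-0.63  0.56  0.44  1.95 -0.35  0.71 -0.55]
```

Call:
drive_tool:
  targets:
    - [[0.002, 0, 0], [0, 0, 0], 255]
    - [[0.004, 0, 0], [0, 0, 0], 255]
    - [[0.006, 0, 0], [0, 0, 0], 255]
    - [[0.008, 0, 0], [0, 0, 0], 255]
    - [[0.0095, 0, 0], [0, 0, 0], 255]
    - [[0.0105, 0, 0], [0, 0, 0], 255]
    - [[0.0105, 0, 0], [0, 0, 0], 255]
    - [[0.0105, 0, 0], [0, 0, 0], 255]
    - [[0.0105, 0, 0], [0, 0, 0], 255]
    - [[0.0105, 0, 0], [0, 0, 0], 255]

```text
clock: 11.38
tool_pos: [0.5659, 0.137, 0.067]
ee_rot: [-2.763, -1.495, 0.001]
force: [-2.6, -4.4, -3.7]
width: 0.0556
```

```bash
python3 -c "
from h import *
for i in range(3):
  look('scene','s5');rel(.185)
look('top','t5')
W=world('scene',np.load('pics/s5.npy')).reshape(-1,3)
a=np.array([.5469,.8372]);o=np.array([.465,-.0182]);b=np.array([-a[1],a[0]])
s=(W[:,:2]-o)@a;t=(W[:,:2]-o)@b;z=W[:,2]
for lo in np.arange(.1,.27,.01):
  k=(abs(t)<.02)&(z>.07)&(z<.1)&(s>lo)&(s<lo+.01)
  if k.sum()>8:print(lo.round(3),np.median(z[k]).round(4),k.sum())
m=(z>.05)&(z<.078)&(s>.23)&(s<.29)&(abs(t)<.02);print('head end s',m.sum(),np.percentile(s[m],[10,50,90]))
x=cv2.resize(cv2.imread('pics/s5.png')[195:290,320:440],None,fx=4,fy=4,interpolation=2)
y=cv2.resize(cv2.imread('pics/t5.png')[200:300,180:260],None,fx=3.8,fy=3.8,interpolation=2)
cv2.imwrite('pics/c5.png',np.hstack([x,y]))"
```

```text
s 0.18506673585604222 t 0.00032530248706452686 Fa -5.596214158650433 Fb 0.17845494834117223 Fz -2.2851701090335994 M [-1.14  0.8  -0.06]
clock 11.4333 pos [0.5659 0.1369 0.067 ] shift [-0.0001  0.0003 -0.0005] turn [-0.01  0.02 -0.03] F [-3.2 -4.6 -2.3] w 0.0556 j [-0.64  0.57  0.44  1.93 -0.35  0.72 -0.57]
s 0.18509643897431186 t 0.0003509801078757932 Fa -4.912749195008097 Fb -0.12634948204321803 Fz -4.07041355944107 M [-1.24  0.8  -0.09]
clock 11.4833 pos [0.5659 0.137  0.067 ] shift [-0.0001  0.0004 -0.0005] turn [-0.02  0.02 -0.03] F [-2.6 -4.2 -4.1] w 0.0555 j [-0.64  0.57  0.44  1.93 -0.35  0.72 -0.57]
s 0.18507410493696824 t 0.00036259876790055705 Fa -6.450449379284595 Fb -0.7322115951715586 Fz -3.186504077024364 M [-1.21  0.79 -0.04]
clock 11.5333 pos [0.5659 0.1369 0.067 ] shift [-0.0001  0.0004 -0.0005] turn [-0.02  0.02 -0.03] F [-2.9 -5.8 -3.2] w 0.0555 j [-0.64  0.57  0.44  1.93 -0.35  0.72 -0.57]
0.11 0.0869 33
0.12 0.0876 64
0.13 0.089 26
0.22 0.0886 58
0.23 0.0935 60
0.24 0.0945 62
0.25 0.0943 63
0.26 0.0915 31
head end s 11 [0.2630984  0.26320678 0.26328316]
```

View pics/c5.png

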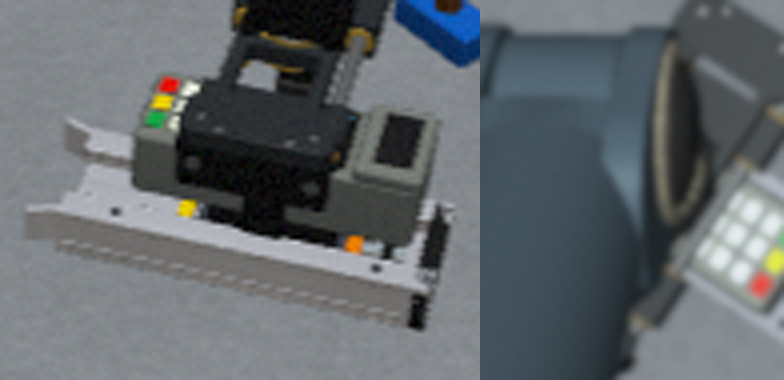

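Yellow ridge shows clear behind the foot (187,209) and the orange plunger is pressed (355,244). The axial force of about 5.5 N matches a press of about 14 mm. The case is level to within 1 mm. I'll set it down.

Call:
drive_tool:
  targets:
    - [[0, 0, 0.001], [0, 0, 0], 255]
    - [[0, 0, 0.0025], [0, 0, 0], 255]
    - [[0, 0, 0.004], [0, 0, 0], 255]
    - [[0, 0, 0.0055], [0, 0, 0], 255]
    - [[0, 0, 0.007], [0, 0, 0], 255]
    - [[0, 0, 0.008], [0, 0, 0], 255]
    - [[0, 0, 0.0085], [0, 0, 0], 255]
    - [[0, 0, 0.0085], [0, 0, 0], 255]
    - [[0, 0, 0.0085], [0, 0, 0], 255]
    - [[0, 0, 0.0085], [0, 0, 0], 255]

```text
clock: 12.42
tool_pos: [0.5664, 0.1371, 0.0593]
ee_rot: [-2.763, -1.495, -0.001]
force: [-3.4, -4.1, 0.6]
width: 0.0557
```

```bash
cat >> h.py <<'E'
def tops(f):
    look('scene',f);W=world('scene',np.load(f'pics/{f}.npy')).reshape(-1,3)
    a=np.array([.5469,.8372]);o=np.array([.465,-.0182]);b=np.array([-a[1],a[0]])
    s=(W[:,:2]-o)@a;t=(W[:,:2]-o)@b;z=W[:,2]
    for lo in np.arange(.1,.27,.01):
      k=(abs(t)<.02)&(z>.06)&(z<.1)&(s>lo)&(s<lo+.01)
      if k.sum()>8:print(lo.round(3),np.median(z[k]).round(4),k.sum())
    m=(z>.045)&(z<.07)&(s>.23)&(s<.29)&(abs(t)<.02);print('head end s',m.sum(),np.percentile(s[m],[10,50,90]))
E
python3 -c "
from h import *
rel(.185);tops('s6');rel(.185)"
```

```text
s 0.1855060080818448 t 6.191007732196195e-05 Fa -5.34559129302947 Fb 0.595756724217508 Fz 0.6079361303587312 M [-1.11  0.93 -0.07]
clock 12.4167 pos [0.5664 0.1371 0.0593] shift [-0.0005  0.0001 -0.0082] turn [ 0.01 -0.04 -0.03] F [-3.4 -4.1  0.6] w 0.0557 j [-0.63  0.58  0.43  1.94 -0.36  0.7  -0.56]
0.11 0.0793 29
0.12 0.0798 63
0.13 0.0801 30
0.22 0.081 57
0.23 0.0865 65
0.24 0.0871 62
0.25 0.0866 64
0.26 0.0852 35
head end s 11 [0.26349166 0.26362334 0.26374428]
s 0.18550362546449511 t 6.308903122769482e-05 Fa -4.626837842743949 Fb 0.9561845784557402 Fz 1.6809428894405678 M [-1.08  0.93 -0.04]
clock 12.4667 pos [0.5664 0.1371 0.0593] shift [-0.0005  0.0001 -0.0082] turn [ 0.01 -0.04 -0.03] F [-3.3 -3.4  1.7] w 0.0554 j [-0.63  0.58  0.43  1.94 -0.36  0.7  -0.56]
```

Call:
drive_tool:
  targets:
    - [[0, 0, 0.0005], [0, 0, 0], 255]
    - [[0, 0, 0.001], [0, 0, 0], 255]
    - [[-0.001, 0, 0.001], [0, 0, 0], 255]
    - [[-0.002, 0, 0.001], [0, 0, 0], 255]
    - [[-0.003, 0, 0.001], [0, 0, 0], 255]
    - [[-0.004, 0, 0.001], [0, 0, 0], 255]
    - [[-0.005, 0, 0.001], [0, 0, 0], 255]
    - [[-0.006, 0, 0.001], [0, 0, 0], 255]
    - [[-0.0065, 0, 0.001], [0, 0, 0], 255]
    - [[-0.0065, 0, 0.001], [0, 0, 0], 255]

```text
clock: 13.3
tool_pos: [0.565, 0.1348, 0.0594]
ee_rot: [-2.761, -1.496, -0.011]
force: [-0.1, 2.5, 6.0]
width: 0.0554
```

```bash
python3 -c "
from h import *
rel(.185);tops('s7');rel(.185)"
```

```text
s 0.1827388472759032 t -1.510202992617492e-05 Fa 2.0956325927646664 Fb 1.4520688201015441 Fz 5.99081543862284 M [ 0.26  0.62 -0.04]
clock 13.3 pos [0.565  0.1348 0.0594] shift [ 0.0023  0.     -0.0081] turn [ 0.12 -0.37  0.07] F [-0.1  2.5  6. ] w 0.0554 j [-0.62  0.57  0.43  1.94 -0.37  0.69 -0.55]
0.11 0.0793 49
0.12 0.0795 57
0.21 0.0815 18
0.22 0.0839 58
0.23 0.0871 67
0.24 0.0875 62
0.25 0.0875 64
0.26 0.0778 17
head end s 13 [0.26066466 0.26091328 0.26102599]
s 0.18273453111463392 t -3.593016961374301e-05 Fa 1.1840777937369888 Fb 1.6816684239432533 Fz 6.140720235284088 M [ 0.32  0.59 -0.06]
clock 13.35 pos [0.565  0.1348 0.0594] shift [ 0.0023 -0.     -0.0081] turn [ 0.12 -0.37  0.07] F [-0.8  1.9  6.1] w 0.0557 j [-0.62  0.57  0.43  1.94 -0.37  0.69 -0.55]
```

Call:
drive_tool:
  targets:
    - [[0.001, 0, 0], [0, 0, 0], 255]
    - [[0.002, 0, -0.0005], [0, 0, 0], 255]
    - [[0.003, 0, -0.0005], [0, 0, 0], 255]
    - [[0.003, 0, -0.0005], [0, 0, 0], 255]
    - [[0.003, 0, -0.0005], [0, 0, 0], 180]
    - [[0.003, 0, -0.0005], [0, 0, 0], 60]
    - [[0.003, 0, -0.0005], [0, 0, 0], 0]
    - [[0.003, 0, -0.0005], [0, 0, 0], 0]
    - [[0.003, 0, -0.0005], [0, 0, 0], 0]
    - [[0.003, 0, -0.0005], [0, 0, 0], 0]

```text
clock: 14.18
tool_pos: [0.5645, 0.1346, 0.0581]
ee_rot: [2.763, 1.495, 0.001]
force: [0.5, 0.3, -0.3]
width: 0.0807
```

```bash
python3 -c "
from h import *
rel(.185);tops('s8')
W=world('scene',np.load('pics/s8.npy')).reshape(-1,3)
x=cv2.resize(cv2.imread('pics/s8.png')[195:290,320:440],None,fx=6,fy=6,interpolation=2)
cv2.imwrite('pics/c8.png',x)"
```

```text
s 0.1823138545627537 t 0.00022627556408006593 Fa 0.4945817907163669 Fb -0.25516442504004316 Fz -0.3427020195623542 M [-0.04  0.03  0.01]
clock 14.1833 pos [0.5645 0.1346 0.0581] shift [ 0.0027  0.0002 -0.0094] turn [ 0.02 -0.03 -0.01] F [ 0.5  0.3 -0.3] w 0.0807 j [-0.63  0.58  0.43  1.94 -0.36  0.7  -0.56]
0.11 0.08 57
0.12 0.0803 57
0.13 0.0809 17
0.17 0.0824 9
0.21 0.0798 26
0.22 0.0856 60
0.23 0.0869 63
0.24 0.087 63
0.25 0.0859 60
head end s 14 [0.25749973 0.25761019 0.25778214]
```

View pics/c8.png

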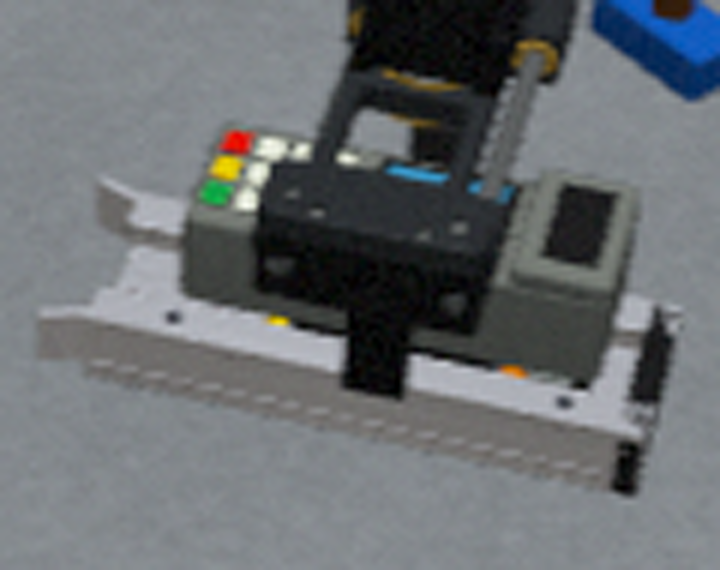

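The terminal slid back onto the ridge, about 6 mm from full press. Only slivers of yellow (278,321) and orange (513,371) show at the foot's ends. It looks level, so I'll lift off and give it the advised press on the keypad side.

Call:
drive_tool:
  targets:
    - [[0, 0, -0.004], [0, 0, 0], 0]
    - [[0, 0, -0.015], [0, 0, 0], 0]
    - [[0, 0, -0.033], [0, 0, 0], 0]
    - [[0, 0, -0.052], [0, 0, 0], 0]
    - [[0, 0, -0.066], [0, 0, 0], 40]
    - [[-0.01, 0, -0.072], [0, 0, 0], 255]
    - [[-0.025, 0, -0.072], [0, 0, 0], 255]
    - [[-0.038, 0, -0.072], [0, 0, 0], 255]
    - [[-0.044, 0, -0.072], [0, 0, 0], 255]
    - [[-0.044, 0, -0.072], [0, 0, 0], 255]
  newtons: 20

```text
clock: 15.07
tool_pos: [0.5381, 0.0947, 0.1294]
ee_rot: [-2.765, -1.49, 0.004]
force: [-0.1, -0.1, -0.7]
width: 0.0548
```

Call:
drive_tool:
  targets:
    - [[0, 0, 0.002], [0, 0, 0], 255]
    - [[0, 0, 0.006], [0, 0, 0], 255]
    - [[0, 0, 0.011], [0, 0, 0], 255]
    - [[0, 0, 0.016], [0, 0, 0], 255]
    - [[0, 0, 0.02], [0, 0, 0], 255]
    - [[0, 0, 0.023], [0, 0, 0], 255]
    - [[0, 0, 0.025], [0, 0, 0], 255]
    - [[0, 0, 0.026], [0, 0, 0], 255]
    - [[0, 0, 0.026], [0, 0, 0], 255]
    - [[0, 0, 0.026], [0, 0, 0], 255]

```text
clock: 15.9
tool_pos: [0.5403, 0.0974, 0.1042]
ee_rot: [-2.763, -1.495, -0.0]
force: [0.2, 0.1, -0.1]
width: 0.0008
```

```bash
python3 -c "
from h import *
rel(.138,.103)"
```

```text
s 0.13798773682930243 t 0.00021819945041653076 Fa 0.189140918700181 Fb -0.13736294843396982 Fz -0.093227810833485 M [-0.12  0.11 -0.01]
clock 15.9 pos [0.5403 0.0974 0.1042] shift [0.     0.0002 0.0012] turn [ 0.01 -0.02 -0.03] F [ 0.2  0.1 -0.1] w 0.0008 j [-0.62  0.47  0.48  1.99 -0.31  0.75 -0.54]
```

Call:
drive_tool:
  targets:
    - [[0, 0, 0.0005], [0, 0, 0], 255]
    - [[0, 0, 0.001], [0, 0, 0], 255]
    - [[0, 0, 0.0015], [0, 0, 0], 255]
    - [[0, 0, 0.002], [0, 0, 0], 255]
    - [[0, 0, 0.0025], [0, 0, 0], 255]
    - [[0, 0, 0.003], [0, 0, 0], 255]
    - [[0, 0, 0.003], [0, 0, 0], 255]
    - [[0, 0, 0.003], [0, 0, 0], 255]
    - [[0, 0, 0.003], [0, 0, 0], 255]
    - [[0, 0, 0.003], [0, 0, 0], 255]

```text
clock: 16.73
tool_pos: [0.5405, 0.0974, 0.1034]
ee_rot: [-2.762, -1.494, -0.002]
force: [-5.1, -1.2, 16.7]
width: 0.0006
```

```bash
python3 -c "
from h import *
rel(.138,.103);tops('s9')"
```

```text
s 0.13809437719027892 t 2.2726510125982504e-05 Fa -3.7635749576940842 Fb 3.596296528418209 Fz 16.651560853364792 M [-0.22  1.27  0.03]
clock 16.7333 pos [0.5405 0.0974 0.1034] shift [-0.0001  0.      0.0004] turn [-0.04 -0.1  -0.04] F [-5.1 -1.2 16.7] w 0.0006 j [-0.62  0.47  0.48  1.99 -0.31  0.75 -0.54]
0.11 0.079 21
0.12 0.0794 23
0.13 0.0798 27
0.14 0.0801 26
0.15 0.08 23
0.16 0.0795 60
0.17 0.0811 57
0.18 0.0816 63
0.19 0.0813 64
0.2 0.0816 61
0.21 0.0807 67
0.22 0.0859 54
0.23 0.0869 66
0.24 0.087 66
0.25 0.0857 63
head end s 13 [0.25746175 0.25770085 0.25784699]
```

It resisted 16.7 N at a top height of 78.4 mm. The nominal height when flat on the channel floor is 78 mm. Now I retreat clear and check.

Call:
drive_tool:
  targets:
    - [[0, 0, -0.003], [0, 0, 0], 255]
    - [[0, 0, -0.01], [0, 0, 0], 255]
    - [[0, 0, -0.03], [0, 0, 0], 255]
    - [[0, 0, -0.06], [0, 0, 0], 255]
    - [[-0.02, 0, -0.095], [0, 0, 0], 255]
    - [[-0.05, 0, -0.12], [0, 0, 0], 255]
    - [[-0.085, 0, -0.14], [0, 0, 0], 255]
    - [[-0.11, 0, -0.15], [0, 0, 0], 255]
    - [[-0.12, 0, -0.15], [0, 0, 0], 255]
    - [[-0.12, 0, -0.15], [0, 0, 0], 255]

```text
clock: 17.62
tool_pos: [0.4736, -0.0051, 0.2518]
ee_rot: [-2.766, -1.489, -0.003]
force: [-0.8, 0.9, 0.4]
width: 0.0006
```

```bash
python3 -c "
from h import *
rel(.138,.103);tops('s10');look('top','t10')
W=world('scene',np.load('pics/s10.npy'));W0=world('scene',np.load('pics/s0.npy'))
def plane(W,c,th,zl):
    a=np.array([np.cos(th),np.sin(th)]);b=np.array([-a[1],a[0]]);P=W.reshape(-1,3)
    s=(P[:,:2]-c)@a;t=(P[:,:2]-c)@b;m=(abs(t)<.02)&(s>-.065)&(s<.03)&(abs(P[:,2]-zl)<.006)
    print('top slope,z',np.polyfit(s[m],P[m,2],1),m.sum())
o=np.array([.465,-.0182]);aa=np.array([.5469,.8372])
plane(W0,np.array([.593,-.2045]),np.radians(48.9),.071);plane(W,o+.1826*aa,np.radians(56.85),.079)
railfit('scene','s10',(315,215,445,285))
x=cv2.resize(cv2.imread('pics/s10.png')[195:290,320:440],None,fx=6,fy=6,interpolation=2)
cv2.imwrite('pics/c10.png',x)
for n in('s','t'): 
  d=cv2.absdiff(cv2.imread(f'pics/{n}0.png'),cv2.imread(f'pics/{n}10.png')).max(2)
  for nm,bx in (dict(cup=(335,285,385,355),calc=(210,335,292,385),stamp=(412,172,450,215)) if n=='s' else dict(cup=(275,130,320,180),calc=(355,135,430,190),stamp=(135,305,170,345))).items():
    q=d[bx[1]:bx[3],bx[0]:bx[2]];print(n,nm,(q>40).sum())
"
```

```text
s 0.015627102659542504 t -1.6152927321957013e-05 Fa 0.30622158963086576 Fb 1.2080521105015833 Fz 0.41176496495791237 M [-0.02  0.05 -0.02]
clock 17.6167 pos [ 0.4736 -0.0051  0.2518] shift [ 0.1221 -0.0006  0.1491] turn [ 0.01 -0.11 -0.25] F [-0.8  0.9  0.4] w 0.0006 j [-0.63  0.14  0.62  2.02 -0.1   1.01 -0.55]
0.1 0.0766 9
0.11 0.0795 58
0.12 0.0798 59
0.13 0.0801 63
0.14 0.0799 63
0.15 0.0797 64
0.16 0.0797 62
0.17 0.0809 59
0.18 0.0815 58
0.19 0.0819 66
0.2 0.0816 67
0.21 0.0804 63
0.22 0.0859 56
0.23 0.0871 64
0.24 0.0873 60
0.25 0.0851 62
head end s 12 [0.25751365 0.25763434 0.25787738]
top slope,z [0.01871639 0.07259006] 711
top slope,z [0.023989   0.08096216] 588
scene yaw 59.48715677498481 c [0.58263951 0.11974235] s range [-0.11588597  0.0980686 ] wid 0.025174698150741658
yel 21 s [-0.0663 -0.0603  0.0079] t [-0.3677  0.0259  0.0348] z [0.0178 0.0803 0.0842]
ora 6 s [0.0424 0.0488 0.0712] t [-0.8059  0.0066  0.0168] z [0.0191 0.0274 0.6869]
s cup 0
s calc 0
s stamp 0
t cup 0
t calc 0
t stamp 0
```

View pics/c10.png

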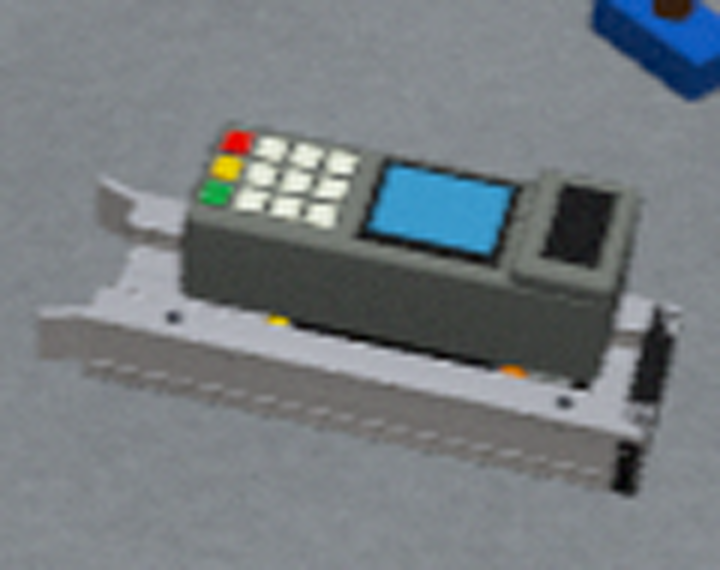

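The terminal stands level in the rail, with the ridge (278,321) just behind its foot and the plunger (513,371) pressed at the front. All three bystanders are unchanged in both views.

```bash
python3 -c "
from bench import finish_job
print(finish_job())"
```

```text
the job is handed in; nothing more can be done
None
```

The terminal is locked flat in the rail behind the yellow ridge, and I handed the job in at about 17.7 s; no verdict was reported. I gripped it low and slid it in screen end first with the foot about 8 mm above the channel floor. I pressed the plunger to an estimated 12–14 mm, set the terminal down, let the spring push it back onto the ridge and released it. Then I pressed down once on the keypad side and moved the arm clear.

**Last checks:**
- **Locked:** the case sits about 6 mm back from full press and did not move under the keypad press. The plunger is about 7 mm in, judged from the arm's position and the contact force; I could not read it directly.
- **Flat:** the top of the case was 78.4 mm high under the press, against a nominal 78 mm. Its measured slope is within 0.3° of what it showed standing on the counter.
- **Bystanders:** the pen cup, calculator and stamp show no change in either camera view.

**Two deviations:**
- **Keypad press:** it reached about 17 N, more than the advised 10 N.
- **Easing back:** while still gripped, the terminal moved back only about 3 of the 6.5 mm commanded. It moved the rest when I let go.

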